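# Put the objective lenses away in their tray

### The job

Put the three microscope objective lenses away in the white tray: each goes upright, nose up, fully down into the recess made for its width (widest lens in the widest recess, slimmest in the narrowest). Set them down rather than dropping them, and do not tip them over. Leave the two eyepieces and the oil bottle standing where they are.

Things in the scene. Friction and masses are not known exactly. Their poses are not given: they have to be found in the camera images.
- wide_mid (a point): centre (half-way up, on the axis) of the wide microscope objective lens: a loose round metal barrel standing nose up, 50 mm in diameter and 56 mm tall; straight-sided from its foot to 38 mm up, then tapering to a small nose about 12 mm across with a tiny front glass; aluminium with black bands. Its z axis points up, out of the nose
- medium_mid (a point): centre (half-way up, on the axis) of the medium microscope objective lens: a loose round metal barrel standing nose up, 36 mm in diameter and 62 mm tall; straight-sided from its foot to 44 mm up, then tapering to a small nose about 12 mm across with a tiny front glass; aluminium with black bands. Its z axis points up, out of the nose
- slim_mid (a point): centre (half-way up, on the axis) of the slim microscope objective lens: a loose round metal barrel standing nose up, 24 mm in diameter and 68 mm tall; straight-sided from its foot to 52 mm up, then tapering to a small nose about 12 mm across with a tiny front glass; aluminium with black bands. Its z axis points up, out of the nose
- eyepiece_0_mid (a point): centre (half-way up) of an eyepiece, a look-alike that stays where it stands: loose, 52 mm tall, same aluminium and black; the other way round from an objective, a 29 mm tube below and a broad flat 40 mm head on top with a large 24 mm glass in it. z up
- eyepiece_1_mid (a point): centre (half-way up) of an eyepiece, a look-alike that stays where it stands: loose, 52 mm tall, same aluminium and black; the other way round from an objective, a 29 mm tube below and a broad flat 40 mm head on top with a large 24 mm glass in it. z up
- tray: white shallow lens tray, fixed to the table: 102 mm (its x) by 272 mm (its y), walls 14 mm high, with a flat 22 mm lug at each y end; origin at the centre of its underside on the table. Three square grey holder blocks lie in a row along its y axis, 85 mm apart, in any order, their tops level with the tray's rim
- seat_wide (a point): centre of the recess floor of the holder for the wide objective: a round recess 70 mm in diameter and 6 mm deep, with a black floor, in an 82 mm square grey block fixed in the tray; the recess floor is 8 mm above the table, the block's top 14 mm. x and y axes as the tray's
- seat_medium (a point): centre of the recess floor of the holder for the medium objective: a round recess 56 mm in diameter and 6 mm deep, with a black floor, in an 82 mm square grey block fixed in the tray; the recess floor is 8 mm above the table, the block's top 14 mm. x and y axes as the tray's
- seat_slim (a point): centre of the recess floor of the holder for the slim objective: a round recess 42 mm in diameter and 6 mm deep, with a black floor, in an 82 mm square grey block fixed in the tray; the recess floor is 8 mm above the table, the block's top 14 mm. x and y axes as the tray's
- oil_mid (a point): centre (half-way up) of a small loose amber immersion-oil bottle with a black cap, 32 mm in diameter and 68 mm tall, standing near the work; it stays where it stands
Not all that is in view belongs to the job. Leave any blue or red look-alike of the part that bears medium_mid alone.

How it is judged:
By the outcome, as a careful person would: the job done as asked, in the order asked, and still so for the second after the job is handed in, with the robot touching nothing.
It also fails if it takes over 80 s, if anything falls off the work surface, if the arm or the gripper's body presses on something with over 40 N, if the wrist force passes 120 N, or if a joint passes its speed limit or range.

### The arm

A 6-joint arm with a two-finger parallel gripper is mounted at the origin on the work surface. World frame = base frame: x ahead of the robot, y to its left, z up, the work surface at z = 0. Lengths are in mm, angles in rad, forces in N, time in s.
With the tool pointing down it reaches from about 300 to 775 mm from the base axis. Payload 14.6 kg.
Tool frame: the origin (TCP) lies between the finger pads; the fingertips stand 8 mm ahead of it and the grasp point (between the pads) lies 11 mm behind it; z points along the fingers, y is the direction in which the jaws open and shut (so a half turn about z gives the same grasp; the last joint's range is limited). The gripper opens to 94 mm and grips with 3 to 60 N. Pads are 16 mm wide; open, the fingers measure 119 mm over their backs; the gripper's body (75 mm by 177 mm) begins 78 mm behind the grasp point.
Start: joints at [-1.4, 0.3, 1.521, -0, 1.321, -0.067], TCP at [129.554, -534.514, 213.446] pointing down, gripper open.
Joint ranges: [-3.03, 3.03], [-0.79, 2.21], [0.23, 2.52], [-1.04, 4.18], [0, 3.07], [-2.55, 2.55]. Speed limits (rad/s): [2.22, 2.22, 2.57, 3.14, 3.14, 3.14].

### API

Orientations are given as [roll, pitch, yaw] about the fixed x, y, z axes, in that order (R = Rz(yaw) Ry(pitch) Rx(roll)).
In Python, from cell import manip, cams, models gives the robot as it stands. The module is installed in compiled form; this text tells all that it offers.
- The arm moves only by the shell command python3 -m pendant 'ROWS' [OPENING] [FORCE]. ROWS is JSON, a list that holds one entry, the list of rows, each a list of 4 numbers: the shift along the tool's x, y, z in cm, then the turn about the tool's z in rad. In form: [[[x, y, z, roll], ...]]. A call has 1 to 5 rows; each row is the pose to reach, as a shift and turn from the pose commanded when the call began, along the tool's axes at that moment; what a row does not reach only later rows make up. A row lasts 1/10 s, in which the tool goes at most 50 mm and 8.59 degrees, less where a joint would pass 70% of its speed; a pose out of reach is approached as far as the arm can. A call with a gripper value outside its range is refused whole. OPENING is the opening, from -1 (shut) to 1 (fully open), so that 0 is half open, set as the call begins (- or left out, the last holds). The fingers move at their own pace and stop on an object; FORCE is the grip in N (left out, the last holds). Time passes only in rows, so rows that repeat a pose let the fingers close. It gives the time, the measured TCP pose, the force and the opening at its end, in the units of the state.
- manip.read_state(): the state, without advancing time (a new reading comes with each control period).
- cams.camera(name): name is "scene" or "top"; returns a dict with "frame" (384x512x3 uint8, red, green, blue), "K" (3x3 intrinsics, pixels), "pose" (4x4, takes a point from camera to world coordinates). Camera axes: x right, y down, z forward; pixel columns grow to the right and rows downward; lengths in mm; the calibration is good to about 2 mm. A picture is of the moment at which its call begins. There is no depth.
- manip.sign_off(): hands the job in, once; it reports no verdict.
Trained networks look in the newest picture that a camera, given by its name, has taken for a name from the list of things; names that differ only in an ending like _2 or _b are one class to them, and where a whole thing is asked for, a point or a joint stands for the part that bears it (a point fixed in the world has none). Each returns a list of dicts, best first, with "score" (0 to 1); they miss things now and then, are a little off and sometimes report something else, mostly with a low value. They report only what shows in the picture. A call takes as long as a camera call. They do not tell look-alikes from the thing itself.
- models.regions_of(camera, name): "pixels" (384x512 bool, what is visible of it) and "point" ([column, row] in pixels, amid what is visible of it).
The state is a dict: "clock": time; "joints": joint angles; "qd": joint speeds; "effort": joint torques, N m; "eef_pos": TCP position; "eef_rot": TCP orientation; "wrist_force": force on the tool from outside, world axes, zero at the start; "moment": the same for the moment, N m; "finger_gap": finger opening in mm.
Only numpy, scipy, OpenCV 4.12 (cv2) and the standard library are available. Lean on these libraries where they do the work, as an engineer would, in place of code of your own. Each camera call takes 0.05 s, during which the arm holds its last target.

## Working session

There is one attempt and no reset: what is moved stays moved. The work goes in short steps, Python scripts to look and compute and a shell command to move; the robot and the scene stay as the last step left them, time stands still between calls to the robot, and variables do not carry over. Pictures are saved under pics/ and viewed, and the job is handed in when it is done.

```bash
mkdir -p pics; ls; python3 - <<'E'
from cell import manip, cams, models
import cv2
s=manip.read_state();print(s)
for n in("scene","top"):
    c=cams.camera(n);print(n,c["K"],c["pose"])
    cv2.imwrite(f"pics/{n}0.png",cv2.resize(c["frame"][:,:,::-1],(768,576)))
E
```

```text
pics
{'clock': 0.0, 'joints': array([-1.39960785e+00,  3.00493585e-01,  1.52158715e+00, -1.21225082e-05,
        1.32069017e+00, -6.65845386e-02]), 'qd': array([ 0.00079155,  0.00066856,  0.00183157, -0.00021307, -0.00039982,
        0.0014747 ]), 'effort': array([-6.83892358e-04, -5.31811023e+01, -3.52735233e+01,  7.07709999e-02,
        2.44297413e-02, -7.29251701e-05]), 'eef_pos': array([ 129.50539157, -534.27404778,  212.87142335]), 'eef_rot': array([-3.14041623e+00, -6.66794812e-05,  2.37775988e-01]), 'wrist_force': array([ 0.19180528, -0.09435132, -0.34996922]), 'moment': array([-0.01446545,  0.03331572, -0.00426748]), 'finger_gap': 94.30709473416479}
scene [[447.6090707   0.        259.8825629]
 [  0.        447.6090707 193.6206449]
 [  0.          0.          1.       ]] [[ 4.97271392e-01  5.16675866e-01 -6.96970023e-01  1.24294844e+03]
 [ 8.67546933e-01 -3.04582031e-01  3.93182027e-01 -3.99857666e+02]
 [-9.13688125e-03 -8.00172379e-01 -5.99700493e-01  6.47926223e+02]
 [ 0.00000000e+00  0.00000000e+00  0.00000000e+00  1.00000000e+00]]
top [[438.97836082   0.         261.88442025]
 [  0.         438.97836082 181.85131659]
 [  0.           0.           1.        ]] [[ 9.16937309e-03 -9.97140980e-01  7.50052627e-02  4.77446101e+02]
 [-9.99623864e-01 -1.10792902e-02 -2.50874411e-02  8.46966204e+00]
 [ 2.58467206e-02 -7.47470144e-02 -9.96867509e-01  1.03630932e+03]
 [ 0.00000000e+00  0.00000000e+00  0.00000000e+00  1.00000000e+00]]
```

View pics/scene0.png

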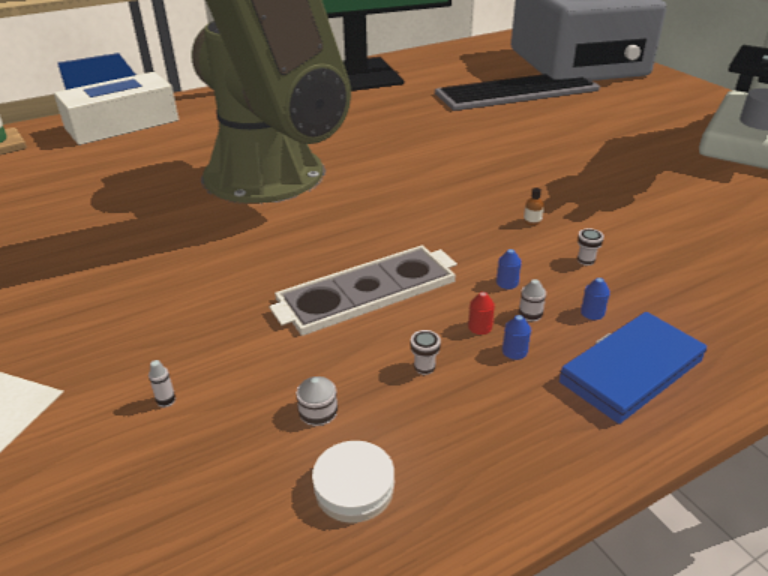

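View pics/top0.png

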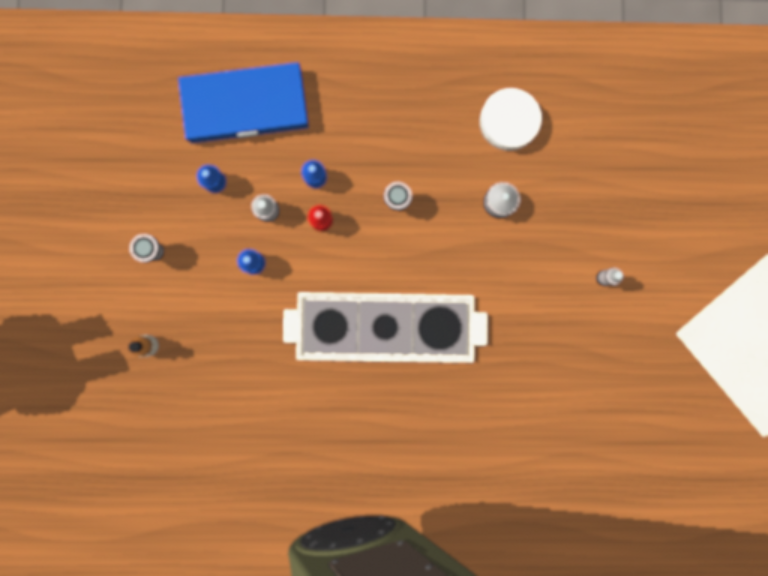

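```bash
cat > h.py <<'E'
from cell import manip, cams, models
import numpy as np, cv2
from scipy.optimize import minimize
def proj(c,P):
    T=np.linalg.inv(c["pose"]); q=(T[:3,:3]@np.asarray(P,float).T).T+T[:3,3]
    p=(c["K"]@q.T).T; return p[:,:2]/p[:,2:]
def ray(c,uv,z):
    d=c["pose"][:3,:3]@np.linalg.inv(c["K"])@[uv[0],uv[1],1]; o=c["pose"][:3,3]
    return (o+d*(z-o[2])/d[2])[:2]
PROF={"wide_mid":[(25,0),(25,38),(6,56)],"medium_mid":[(18,0),(18,44),(6,62)],"slim_mid":[(12,0),(12,52),(6,68)],
"eyepiece_0_mid":[(14.5,0),(14.5,30),(20,32),(20,52)],"oil_mid":[(16,0),(16,45),(7,50),(7,68)]}
a=np.linspace(0,2*np.pi,40)
def sil(c,prof,x,y,z0=0,S=8):
    P=[[x+r*np.cos(t),y+r*np.sin(t),z+z0] for r,z in prof for t in a]
    p=proj(c,P)
    m=np.zeros((384,512),np.uint8)
    n=len(a)
    for i in range(len(prof)-1):
        h=cv2.convexHull((p[i*n:(i+2)*n]*16).astype(np.int32)); cv2.fillConvexPoly(m,h,1,shift=4)
    return m>0,p
def fit(c,prof,mask,x,y,z0=0):
    # centroid/bbox based soft IoU with blurred masks
    M=cv2.GaussianBlur(mask.astype(np.float32),(0,0),1.5)
    f=lambda v: float(((cv2.GaussianBlur(sil(c,prof,v[0],v[1],z0)[0].astype(np.float32),(0,0),1.5)-M)**2).sum())
    r=minimize(f,[x,y],method="Nelder-Mead",options=dict(initial_simplex=[[x,y],[x+12,y],[x,y+12]],xatol=.1))
    return r.x,r.fun/M.sum()
E
python3 - <<'E'
from h import *
cs={n:cams.camera(n) for n in("scene","top")}
for nm in["wide_mid","medium_mid","slim_mid","eyepiece_0_mid","oil_mid"]:
  for n,c in cs.items():
    for d in models.regions_of(n,nm):
        g=ray(c,d["point"],30)
        if d["score"]<.3: print(nm,n,"low",d["score"],d["point"]);continue
        r,e=fit(c,PROF[nm],d["pixels"],*g)
        col=c["frame"][d["pixels"]].mean(0)
        print(nm,n,round(d["score"],2),np.round(d["point"]),d["pixels"].sum(),np.round(r,1),round(e,3),col.astype(int))
for nm in["seat_wide","seat_medium","seat_slim","tray"]:
  for n,c in cs.items():
    for d in models.regions_of(n,nm): print(nm,n,round(d["score"],2),d["point"],d["pixels"].sum(),ray(c,d["point"],8))
# dark recess
c=cs["top"]; g=c["frame"].max(2)
m=(g<75).astype(np.uint8); m[:195]=0;m[240:]=0;m[:,:200]=0;m[:,320:]=0
k,_,st,ce=cv2.connectedComponentsWithStats(m)
for i in range(1,k):
    if st[i,4]>50:
        print("top dark",st[i],ray(c,ce[i],8),ray(c,ce[i],14))
c=cs["scene"]; g=c["frame"].max(2)
m=(g<75).astype(np.uint8); m[:165]=0;m[215:]=0;m[:,:185]=0;m[:,300:]=0
k,_,st,ce=cv2.connectedComponentsWithStats(m)
for i in range(1,k):
    if st[i,4]>30:
        print("scene dark",st[i],ray(c,ce[i],8),ray(c,ce[i],14))
cv2.imwrite("pics/z.png",cv2.resize(cs["top"]["frame"][190:250,185:330,::-1],(725,300)))
E
```

```text
wide_mid scene 0.8 [211. 264.] 749 [ 667.8 -186.1] 0.007 [136 128 123]
wide_mid scene 0.58 [242. 187.] 723 [479.8 -14.7] 0.243 [113 104 102]
wide_mid scene 0.46 [353. 201.] 389 [642.5 187.2] 0.223 [119 109 106]
wide_mid top 0.8 [333. 132.] 449 [ 671.9 -184. ] 0.005 [178 169 163]
medium_mid scene 0.85 [321. 208.] 371 [634.9  96.6] 0.036 [137  46  40]
medium_mid scene 0.76 [339. 180.] 344 [567.  200.2] 0.015 [ 60  69 117]
medium_mid scene 0.76 [397. 198.] 414 [693.8 266. ] 0.007 [ 58  68 115]
medium_mid scene 0.72 [341. 228.] 446 [705.2 106.7] 0.01 [ 59  68 118]
medium_mid scene 0.69 [349. 203.] 429 [650.5 179. ] 0.006 [120 108 103]
medium_mid top 0.76 [165. 172.] 272 [568.4 200.8] 0.003 [ 71  88 146]
medium_mid top 0.71 [139. 114.] 284 [698.5 266.7] 0.008 [ 63  83 140]
medium_mid top 0.56 [208. 114.] 197 [707.7 109. ] 0.113 [ 56  88 158]
medium_mid top 0.55 [214. 145.] 242 [639.4  96.3] 0.011 [173  55  46]
medium_mid top 0.51 [178. 138.] 264 [652.9 181.7] 0.01 [157 147 141]
slim_mid top 0.49 [408. 182.] 137 [ 552.2 -350.7] 0.075 [178 169 164]
eyepiece_0_mid scene 0.92 [285. 231.] 438 
[... 737 characters left out ...]
246.2, 201.6] 903 [509.93039109 -23.17856293]
tray scene 0.35 [209.5, 268.1] 734 [ 659.72489448 -185.75106868]
tray top 0.67 [253.0, 236.3] 1665 [427.53468869   2.10526543]
top dark [280 205  27  27 581] [470.23827489 -90.74864158] [470.28033126 -90.16972062]
top dark [210 207  21  21 357] [471.19797107  79.92214432] [471.23442779  79.50523194]
top dark [249 211  15  15 177] [470.68720129  -5.12289177] [470.72663826  -5.04358166]
scene dark [265 174  21  11 180] [466.36873524  81.02754724] [473.65000933  76.5187286 ]
scene dark [237 186  16   8 103] [465.89187471  -4.45437752] [473.17761988  -8.16171072]
scene dark [198 193  29  16 367] [465.76040231 -90.42460106] [473.04738018 -93.32587049]
```

View pics/z.png

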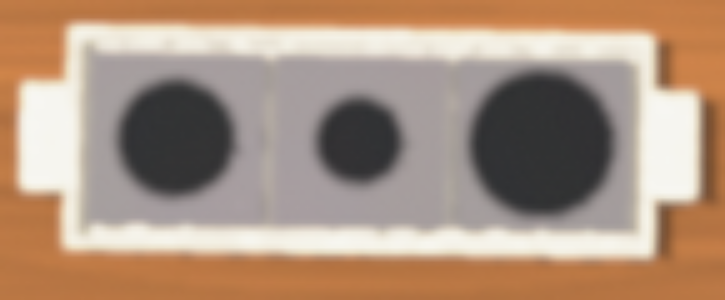

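```bash
python3 - <<'E'
from h import *
cs={n:cams.camera(n) for n in("scene","top")}
for n,c in cs.items():
    p0=proj(c,[[552,-350,0],[552,-350,68]]);print(n,p0)
    for d in models.regions_of(n,"slim_mid"): print(n,d["score"],d["point"])
    ctr=p0.mean(0).astype(int); x,y=ctr-30
    f=c["frame"].copy()
    hsv=cv2.cvtColor(f,cv2.COLOR_RGB2HSV)
    # lens = low saturation vs wood (shadows keep saturation)
    m=(hsv[...,1]<80); mm=np.zeros_like(m); mm[y:y+60,x:x+60]=m[y:y+60,x:x+60]
    k,l,st,ce=cv2.connectedComponentsWithStats(mm.astype(np.uint8))
    i=1+st[1:,4].argmax(); mm=l==i; print(st[i])
    mm=cv2.morphologyEx(mm.astype(np.uint8),cv2.MORPH_CLOSE,np.ones((5,5)))>0
    r,e=fit(c,PROF["slim_mid"],mm,552,-350); print("slim",n,r,e)
    s=sil(c,PROF["slim_mid"],*r)[0]
    o=f[:,:,::-1].copy(); cn,_=cv2.findContours(s.astype(np.uint8),0,2); 
    big=cv2.resize(o[y:y+60,x:x+60],(400,400),interpolation=0)
    cv2.polylines(big,[((cn[0]-[x,y]+.5)*400/60).astype(np.int32)],True,(0,255,0),1)
    b2=cv2.resize(mm[y:y+60,x:x+60].astype(np.uint8)*255,(400,400),interpolation=0)
    cv2.imwrite(f"pics/slim_{n}.png",np.hstack([big,cv2.merge([b2]*3)]))
E
```

```text
scene [[111.76789802 267.20660713]
 [104.32561795 242.05290838]]
scene 0.77 [107.2, 254.0]
scene 0.66 [242.2, 204.4]
[ 99 240  18  32 363]
slim scene [ 549.89484215 -352.23833847] 0.018581534847210448
top [[401.09452607 184.8229032 ]
 [411.51250488 182.75138212]]
top 0.74 [406.4, 184.7]
[398 179  18  11 159]
slim top [ 550.97541046 -352.5942955 ] 0.025091718577738828
```

View pics/slim_scene.png

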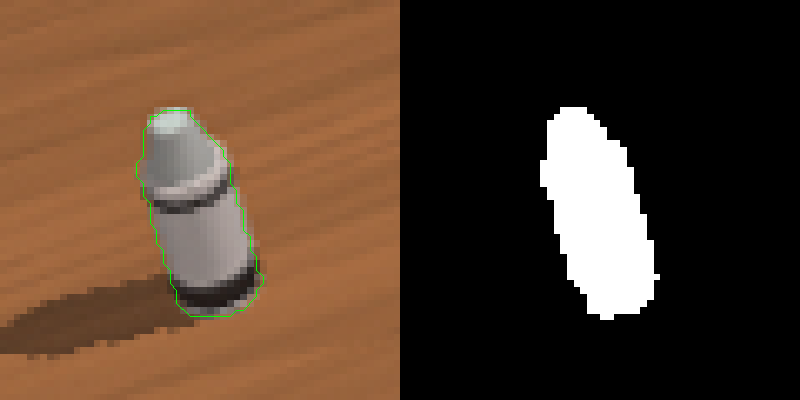

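View pics/slim_top.png

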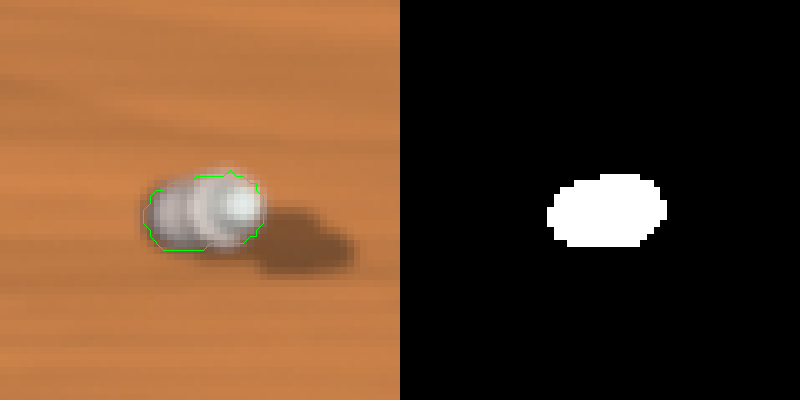

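```bash
python3 -m pendant '[[[0,0,0,0.12],[0,0,0,0.238],[0,0,0,0.238]]]' 0.2 20
```

```text
clock: 1.6
eef_pos: [129.6, -534.5, 213.5]
eef_rot: [3.142, 0.0, -0.002]
wrist_force: [0.1, -0.2, 0.1]
finger_gap: 73.1
```

```bash
python3 -m pendant '[[[4.2,-1.8,0.8,0],[8.4,-3.6,1.6,0],[12.6,-5.5,2.4,0],[16.9,-7.3,3.2,0],[21,-9.2,4,0]]]' 0.0 20
python3 -m pendant '[[[4.2,-1.8,0.8,0],[8.4,-3.6,1.6,0],[12.6,-5.5,2.4,0],[16.9,-7.3,3.2,0],[21.2,-9.1,4,0]]]'
python3 -m pendant '[[[0,0,0,0],[0,0,0,0]]]'
```

```text
clock: 2.1
eef_pos: [341.3, -441.6, 173.3]
eef_rot: [3.141, -0.0, 0.004]
wrist_force: [0.0, -0.5, -0.4]
finger_gap: 47.2
clock: 2.6
eef_pos: [553.3, -350.6, 133.2]
eef_rot: [3.141, -0.0, 0.004]
wrist_force: [-0.6, -1.4, 0.7]
finger_gap: 47.1
clock: 2.8
eef_pos: [551.9, -351.0, 132.7]
eef_rot: [-3.141, 0.001, 0.004]
wrist_force: [-0.3, -0.2, -0.2]
finger_gap: 47.2
```

```bash
cat > look.py <<'E'
import sys
from h import *
tag=sys.argv[1]; X,Y,Z=map(float,sys.argv[2:5])
o=[]
for n in("scene","top"):
    c=cams.camera(n); u=proj(c,[[X,Y,Z]])[0].astype(int)
    x=int(np.clip(u[0]-45,0,512-90)); y=int(np.clip(u[1]-45,0,384-90))
    o.append(cv2.resize(c["frame"][y:y+90,x:x+90,::-1],(400,400),interpolation=cv2.INTER_CUBIC))
cv2.imwrite(f"pics/{tag}.png",np.hstack(o))
E
python3 look.py a1 551.9 -351 70
```

```text
(no output)
```

View pics/a1.png

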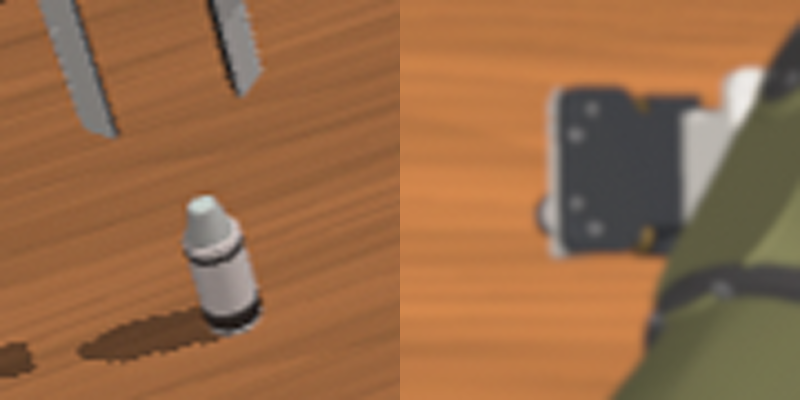

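```bash
python3 -m pendant '[[[0,0,3,0],[0,0,6,0],[0,0,8.5,0],[0,0,10.1,0],[0,0,10.8,0]]]'
python3 -m pendant '[[[0,0,0,0],[0,0,0,0],[0,0,0,0],[0,0,0,0],[0,0,0,0]]]' -1 20
```

```text
clock: 3.4
eef_pos: [550.6, -352.1, 24.5]
eef_rot: [-3.141, 0.001, -0.001]
wrist_force: [-0.4, -0.9, -0.2]
finger_gap: 46.9
clock: 3.9
eef_pos: [552.1, -351.9, 26.7]
eef_rot: [3.14, -0.001, -0.0]
wrist_force: [-0.9, 0.4, 6.3]
finger_gap: 23.8
```

```bash
python3 look.py a2 551.9 -351 40
```

```text
(no output)
```

View pics/a2.png

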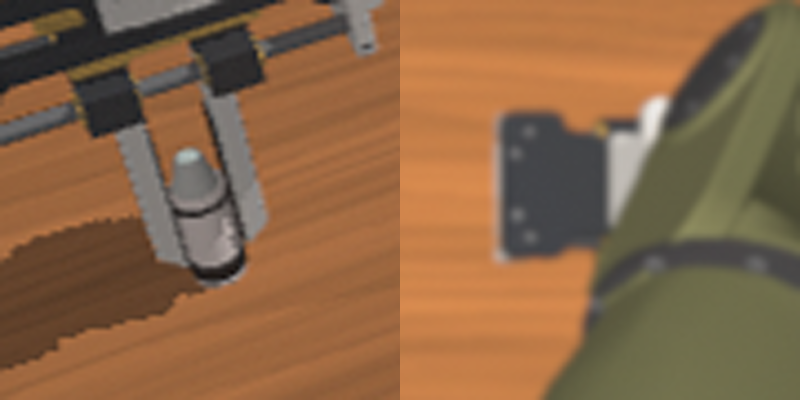

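```bash
python3 -m pendant '[[[0,0,-1.5,0],[0,0,-4.5,0],[0,0,-8,0],[-1,-3.5,-8,0],[-2,-8.2,-8,0]]]'
python3 -m pendant '[[[-1,-4.5,0,0],[-2,-9,0,0],[-3,-13.5,0,0],[-4,-18,0,0],[-5,-22,0,0]]]'
python3 -m pendant '[[[-0.6,-2.5,0,0],[-1.25,-4.5,0,0],[-1.25,-4.5,0,0],[-1.25,-4.5,0,0]]]'; python3 look.py a3 468 -5 50
```

```text
clock: 4.5
eef_pos: [531.5, -270.0, 107.2]
eef_rot: [3.14, -0.002, -0.002]
wrist_force: [1.4, 0.5, -1.5]
finger_gap: 23.8
clock: 5.0
eef_pos: [481.1, -47.7, 106.5]
eef_rot: [3.142, -0.001, 0.0]
wrist_force: [1.0, 0.6, -1.6]
finger_gap: 23.7
clock: 5.4
eef_pos: [469.5, -4.7, 106.2]
eef_rot: [3.141, -0.001, 0.001]
wrist_force: [0.1, -0.5, -0.5]
finger_gap: 23.5
```

View pics/a3.png

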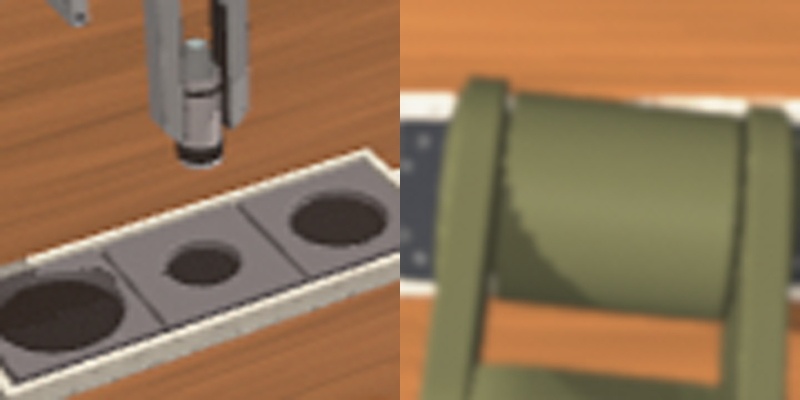

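```bash
python3 -m pendant '[[[0,0,3,0],[0,0,5.2,0],[0,0,6.3,0],[0,0,6.8,0],[0,0,6.8,0]]]'; python3 look.py a4 468 -5 30
python3 -m pendant '[[[0,0,0.1,0],[0,0,0.2,0],[0,0,0.2,0]]]'
```

```text
clock: 6.0
eef_pos: [469.3, -4.9, 37.5]
eef_rot: [-3.142, 0.0, -0.001]
wrist_force: [-0.5, 0.1, -1.0]
finger_gap: 23.7
clock: 6.4
eef_pos: [469.2, -4.6, 35.6]
eef_rot: [3.142, -0.0, -0.0]
wrist_force: [0.3, 0.0, -0.8]
finger_gap: 23.2
```

View pics/a4.png

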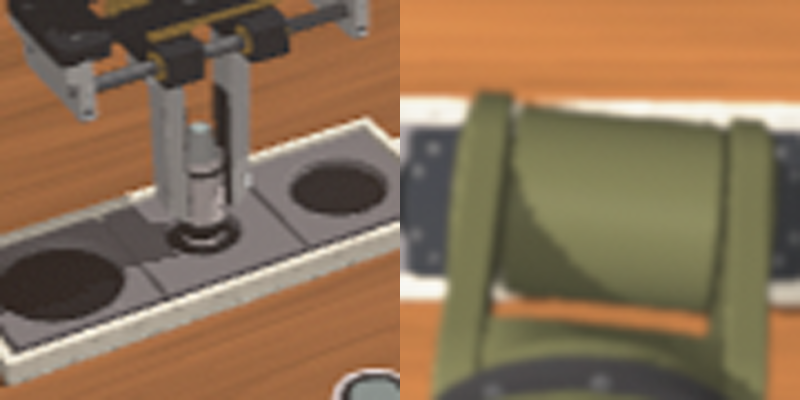

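```bash
python3 -m pendant '[[[0,0,0.1,0],[0,0,0.1,0]]]';python3 -m pendant '[[[0,0,0.1,0],[0,0,0.1,0]]]'
```

```text
clock: 6.6
eef_pos: [469.3, -4.6, 34.7]
eef_rot: [3.142, -0.0, -0.0]
wrist_force: [-0.9, 0.8, 2.2]
finger_gap: 23.7
clock: 6.8
eef_pos: [469.6, -4.5, 34.5]
eef_rot: [3.142, -0.001, -0.0]
wrist_force: [-5.0, 0.8, 17.0]
finger_gap: 23.7
```

```bash
python3 -m pendant '[[[0,0,-0.1,0],[0,0,-0.1,0],[0,0,-0.1,0],[0,0,-0.1,0]]]' -0.2
python3 -m pendant '[[[0,0,-1,0],[0,0,-4,0],[0,0,-8,0],[0,0,-10,0],[2,1.8,-10,0]]]'
python3 -m pendant '[[[3,2.7,0,0],[6,5.4,0,0],[9.5,8.5,0,0],[13,11.7,0,0],[16.5,14.8,0,0]]]' 0.5
python3 -m pendant '[[[1.6,1.4,0,0],[1.6,1.4,0,0],[1.6,1.4,0,0]]]'; python3 look.py a5 670 -185 60; python3 look.py a6 468 -5 30
```

```text
clock: 7.2
eef_pos: [469.1, -4.6, 34.3]
eef_rot: [-3.142, 0.0, -0.0]
wrist_force: [0.3, 0.4, -0.3]
finger_gap: 37.7
clock: 7.7
eef_pos: [489.8, -21.8, 138.4]
eef_rot: [3.141, -0.005, 0.001]
wrist_force: [0.6, -0.1, -0.9]
finger_gap: 38.0
clock: 8.2
eef_pos: [655.2, -172.1, 135.3]
eef_rot: [3.141, -0.0, -0.0]
wrist_force: [-0.3, -1.1, 0.8]
finger_gap: 70.2
clock: 8.5
eef_pos: [669.8, -184.5, 134.4]
eef_rot: [-3.141, 0.001, -0.0]
wrist_force: [0.1, 0.4, 0.3]
finger_gap: 70.2
```

View pics/a5.png

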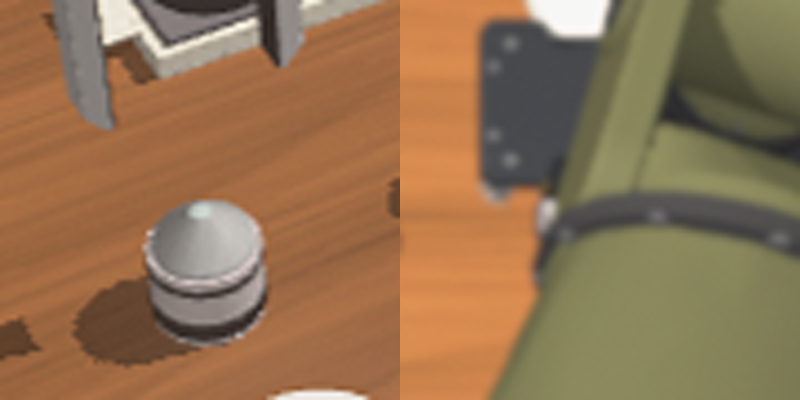

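View pics/a6.png

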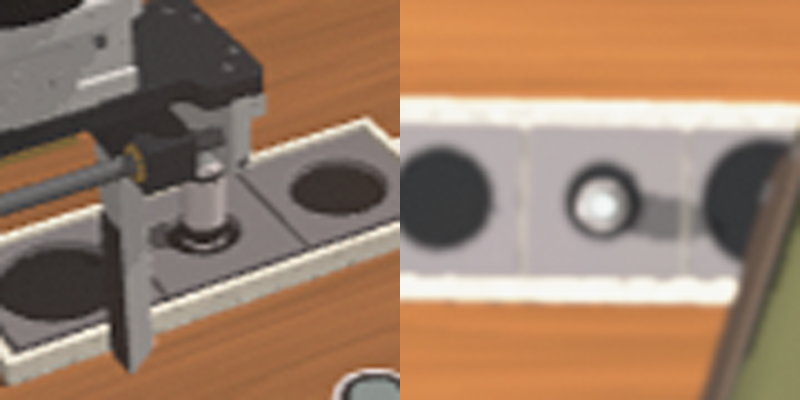

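```bash
python3 -m pendant '[[[0,0,3,0],[0,0,6.5,0],[0,0,9.3,0],[0,0,10.9,0],[0,0,11.4,0]]]'
python3 -m pendant '[[[0,0,0,0],[0,0,0,0],[0,0,0,0],[0,0,0,0],[0,0,0,0]]]' -1 25;python3 look.py a7 670 -185 40
```

```text
clock: 9.2
eef_pos: [669.5, -184.1, 19.2]
eef_rot: [-3.141, 0.002, 0.0]
wrist_force: [0.4, -0.3, 0.0]
finger_gap: 70.4
clock: 9.7
eef_pos: [670.8, -184.8, 22.0]
eef_rot: [3.141, -0.002, -0.0]
wrist_force: [-0.7, -0.4, 5.9]
finger_gap: 49.2
```

View pics/a7.png

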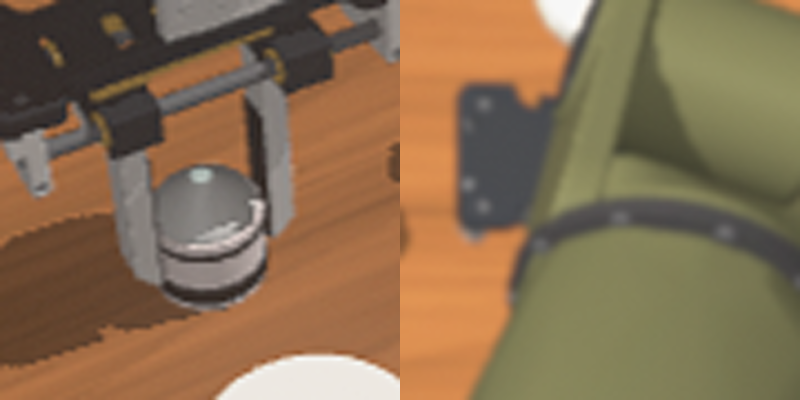

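```bash
python3 -m pendant '[[[0,0,-1.5,0],[0,0,-4.5,0],[0,0,-7.5,0],[0,0,-9,0],[-3,-1.4,-9,0]]]'
python3 -m pendant '[[[-4,-1.9,0,0],[-8,-3.8,0,0],[-12,-5.6,0,0],[-15,-7,0,0],[-17.2,-8,0,0]]]'
python3 -m pendant '[[[0,0,0,0],[0,0,0,0]]]'; python3 look.py a8 468 -90 50
```

```text
clock: 10.3
eef_pos: [642.2, -171.7, 113.3]
eef_rot: [3.14, -0.005, -0.001]
wrist_force: [0.4, 0.2, -2.0]
finger_gap: 49.9
clock: 10.8
eef_pos: [466.2, -89.7, 110.6]
eef_rot: [-3.141, 0.0, 0.0]
wrist_force: [0.4, -0.4, -1.9]
finger_gap: 49.5
clock: 11.0
eef_pos: [468.5, -90.7, 111.0]
eef_rot: [3.141, -0.001, -0.0]
wrist_force: [-0.4, -0.4, -1.0]
finger_gap: 49.7
```

View pics/a8.png

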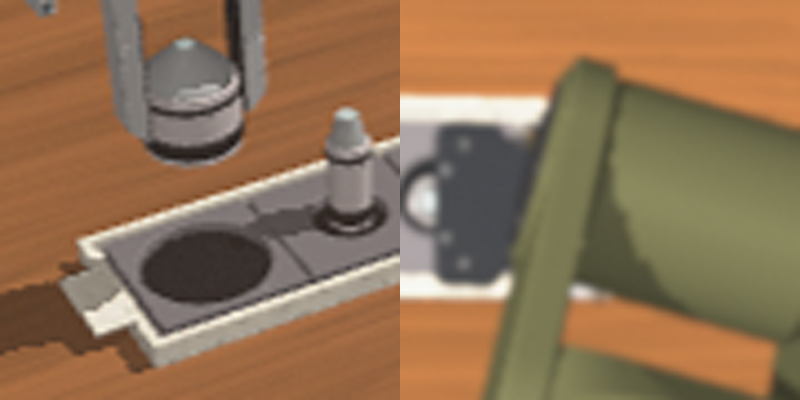

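```bash
python3 -m pendant '[[[0,0,3,0],[0,0,5.8,0],[0,0,7.3,0],[0,0,7.9,0],[0,0,7.9,0]]]'
python3 -m pendant '[[[0,0,0.1,0],[0,0,0.1,0]]]'
python3 -m pendant '[[[0,0,0.1,0],[0,0,0.1,0]]]'; python3 look.py a9 468 -90 40
```

```text
clock: 11.6
eef_pos: [468.4, -90.7, 31.0]
eef_rot: [-3.141, 0.001, -0.0]
wrist_force: [1.2, 0.3, -1.6]
finger_gap: 49.8
clock: 11.8
eef_pos: [468.6, -90.7, 30.9]
eef_rot: [3.141, -0.001, -0.0]
wrist_force: [-0.3, 0.1, -0.9]
finger_gap: 49.8
clock: 12.0
eef_pos: [468.3, -90.6, 29.7]
eef_rot: [3.141, -0.001, -0.0]
wrist_force: [-0.0, 0.1, -1.0]
finger_gap: 49.5
```

View pics/a9.png

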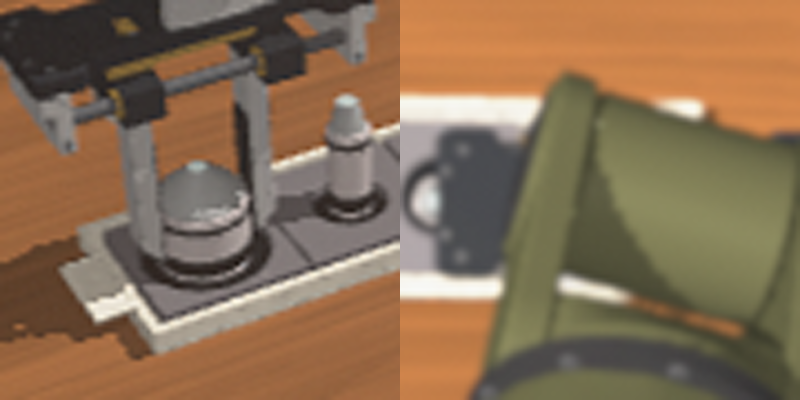

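```bash
python3 -m pendant '[[[0,0,0.1,0],[0,0,0.1,0]]]';python3 -m pendant '[[[0,0,0.05,0],[0,0,0.05,0]]]'
```

```text
clock: 12.3
eef_pos: [468.4, -90.7, 29.6]
eef_rot: [3.141, -0.001, -0.0]
wrist_force: [-6.6, 1.3, 17.4]
finger_gap: 49.6
clock: 12.5
eef_pos: [468.5, -90.7, 29.6]
eef_rot: [3.141, -0.001, -0.0]
wrist_force: [-8.7, 2.1, 25.1]
finger_gap: 49.6
```

```bash
python3 -m pendant '[[[0,0,-0.1,0],[0,0,-0.1,0],[0,0,-0.1,0],[0,0,-0.1,0]]]' 0.4
python3 -m pendant '[[[0,0,-1,0],[0,0,-4,0],[0,0,-8,0],[0,0,-11,0],[0.9,-1.3,-11,0]]]'
python3 -m pendant '[[[2.5,-3.7,0,0],[5,-7.4,0,0],[7.5,-11.1,0,0],[10,-14.8,0,0],[12.5,-18.5,0,0]]]' 0.2
python3 -m pendant '[[[2.5,-3.7,0,0],[5,-7.3,0,0],[5,-7.3,0,0],[5,-7.3,0,0]]]'; python3 look.py a10 652 180 60; python3 look.py a11 468 -90 30
```

```text
clock: 12.9
eef_pos: [468.1, -90.6, 28.8]
eef_rot: [-3.142, 0.0, -0.0]
wrist_force: [-1.1, 0.0, -0.7]
finger_gap: 65.8
clock: 13.4
eef_pos: [478.5, -78.6, 143.7]
eef_rot: [3.14, -0.007, -0.001]
wrist_force: [0.2, -0.4, -1.3]
finger_gap: 65.7
clock: 13.9
eef_pos: [602.9, 109.1, 139.7]
eef_rot: [-3.142, -0.0, -0.0]
wrist_force: [-0.1, -0.6, 1.5]
finger_gap: 56.4
clock: 14.3
eef_pos: [652.0, 180.9, 138.7]
eef_rot: [3.141, 0.001, 0.001]
wrist_force: [0.1, -0.2, 0.6]
finger_gap: 56.5
```

View pics/a10.png

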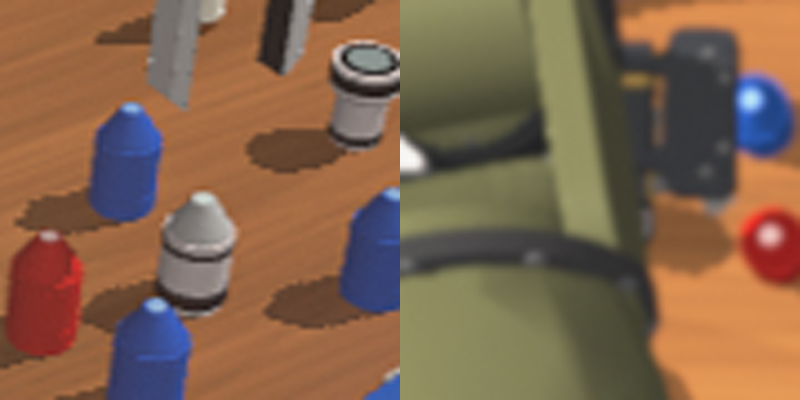

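View pics/a11.png

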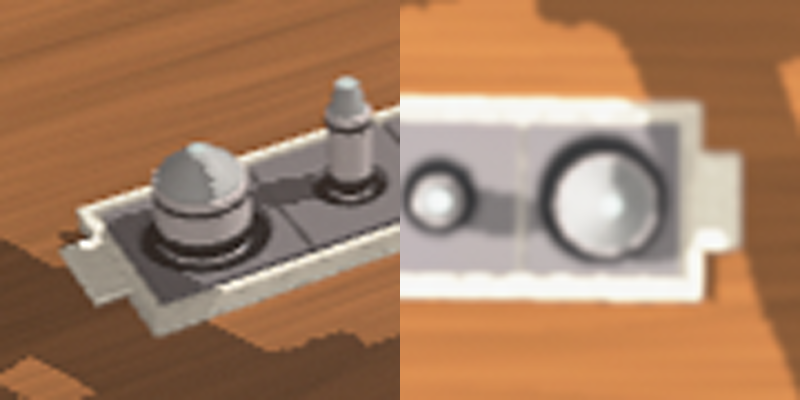

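```bash
python3 -m pendant '[[[0,0,3,0],[0,0,6.5,0],[0,0,9.5,0],[0,0,11.2,0],[0,0,11.7,0]]]'
python3 -m pendant '[[[0,0,0,0],[0,0,0,0],[0,0,0,0],[0,0,0,0],[0,0,0,0]]]' -1 22;python3 look.py a12 652 180 40
```

```text
clock: 15.0
eef_pos: [651.5, 179.7, 20.6]
eef_rot: [3.141, 0.002, -0.001]
wrist_force: [-0.5, -0.1, 0.6]
finger_gap: 56.5
clock: 15.5
eef_pos: [653.0, 180.5, 23.6]
eef_rot: [-3.141, -0.002, -0.0]
wrist_force: [-1.2, 0.5, 6.6]
finger_gap: 35.9
```

View pics/a12.png

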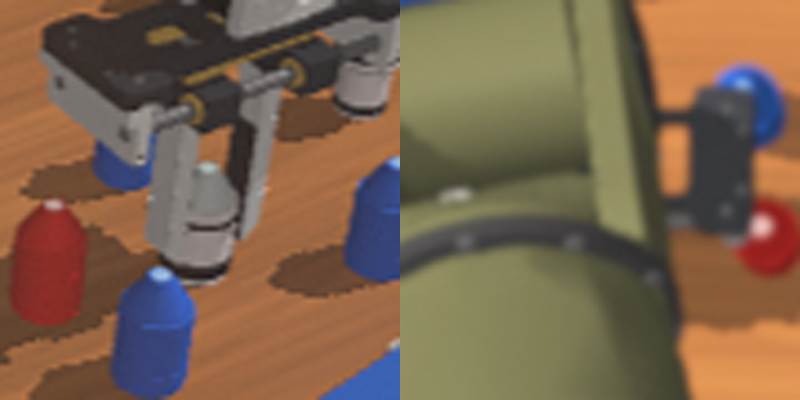

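```bash
python3 -m pendant '[[[0,0,-1.5,0],[0,0,-4.5,0],[0,0,-8,0],[0,0,-9.5,0],[-2.3,1.2,-9.5,0]]]'
python3 -m pendant '[[[-3.5,1.9,0,0],[-7,3.8,0,0],[-10.5,5.7,0,0],[-14,7.6,0,0],[-16,8.8,0,0]]]'
python3 -m pendant '[[[0,0,0,0],[0,0,0,0]]]'; python3 look.py a13 468 80 50
```

```text
clock: 16.1
eef_pos: [631.0, 169.2, 119.9]
eef_rot: [-3.14, -0.005, 0.0]
wrist_force: [0.7, -1.0, -0.9]
finger_gap: 35.5
clock: 16.6
eef_pos: [466.8, 79.5, 116.8]
eef_rot: [3.141, 0.001, -0.0]
wrist_force: [1.4, 0.2, -1.7]
finger_gap: 35.4
clock: 16.8
eef_pos: [469.5, 80.4, 117.4]
eef_rot: [-3.141, -0.001, -0.001]
wrist_force: [-0.1, 0.8, -2.0]
finger_gap: 35.5
```

View pics/a13.png

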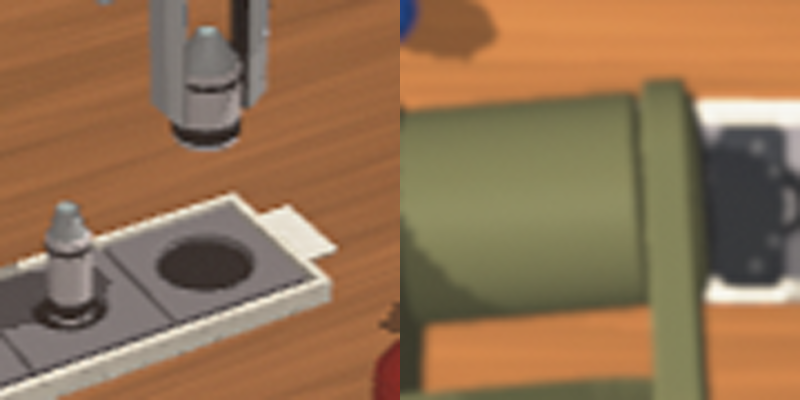

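```bash
python3 -m pendant '[[[0,0,3,0],[0,0,6,0],[0,0,7.9,0],[0,0,8.5,0],[0,0,8.5,0]]]'
python3 -m pendant '[[[0,0,0.1,0],[0,0,0.1,0]]]'
python3 -m pendant '[[[0,0,0.1,0],[0,0,0.1,0]]]'; python3 look.py a14 468 80 40
```

```text
clock: 17.4
eef_pos: [469.6, 80.7, 31.6]
eef_rot: [3.142, 0.001, 0.0]
wrist_force: [-0.6, 0.4, -1.5]
finger_gap: 35.5
clock: 17.6
eef_pos: [469.5, 80.6, 31.1]
eef_rot: [-3.142, -0.0, -0.0]
wrist_force: [0.2, -0.1, -1.8]
finger_gap: 35.7
clock: 17.8
eef_pos: [469.5, 80.5, 30.6]
eef_rot: [-3.141, -0.001, -0.0]
wrist_force: [-2.0, -0.9, 5.9]
finger_gap: 35.7
```

View pics/a14.png

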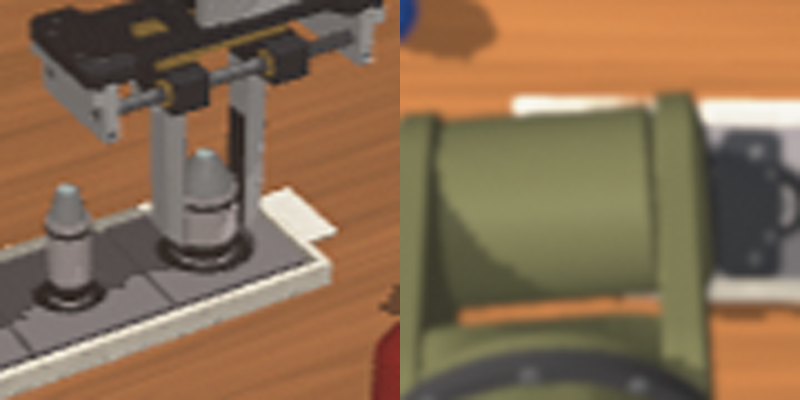

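In contact (force up to 5.9 N). Release, lift, and swing back out of the view.

```bash
python3 -m pendant '[[[0,0,0.05,0],[0,0,0.05,0]]]'
python3 -m pendant '[[[0,0,0,0],[0,0,0,0],[0,0,0,0],[0,0,0,0]]]' 0.1
python3 -m pendant '[[[0,0,-1,0],[0,0,-4,0],[0,0,-8,0],[0,0,-12,0],[0,0,-13,0]]]'
python3 -m pendant '[[[0,-4,-2,0],[0,-8,-4,0],[0,-12,-4,0],[0,-16,-4,0],[0,-20,-4,0]]]'
python3 -m pendant '[[[0,-4,0,0],[0,-8,0,0],[0,-8,0,0],[0,-8,0,0]]]'
python3 - <<'E'
from h import *
for n in("scene","top"):
    c=cams.camera(n)
    cv2.imwrite(f"pics/{n}_end.png",cv2.resize(c["frame"][:,:,::-1],(768,576)))
    for nm,g,z0 in(("wide_mid",(468,-90),8),("medium_mid",(468,80),8),("slim_mid",(468,-5),8),("eyepiece_0_mid",(668,-22),0),("oil_mid",(438,360),0)):
        for d in models.regions_of(n,nm):
            r,e=fit(c,PROF[nm],d["pixels"],*ray(c,d["point"],35),z0)
            if d["score"]>.3:print(n,nm,round(d["score"],2),np.round(r,1),round(e,3))
E
```

```text
clock: 18.1
eef_pos: [469.6, 80.6, 30.6]
eef_rot: [-3.141, -0.001, -0.0]
wrist_force: [-5.5, -0.5, 13.5]
finger_gap: 35.8
clock: 18.5
eef_pos: [469.2, 80.4, 29.4]
eef_rot: [3.142, 0.0, -0.0]
wrist_force: [0.3, 0.1, -0.1]
finger_gap: 51.7
clock: 19.0
eef_pos: [470.6, 80.6, 164.2]
eef_rot: [-3.141, -0.006, -0.0]
wrist_force: [0.7, 0.8, -0.2]
finger_gap: 51.6
clock: 19.5
eef_pos: [468.8, 282.0, 199.5]
eef_rot: [3.142, 0.0, -0.0]
wrist_force: [0.2, 0.6, -0.5]
finger_gap: 51.7
clock: 19.9
eef_pos: [468.8, 360.6, 198.9]
eef_rot: [3.141, 0.001, 0.001]
wrist_force: [0.5, -1.0, 0.5]
finger_gap: 51.7
scene wide_mid 0.6 [463.1 -91.7] 0.008
scene medium_mid 0.88 [465.   79.5] 0.013
scene medium_mid 0.8 [643.8  89.7] 0.019
scene medium_mid 0.73 [573.1 195. ] 0.036
scene medium_mid 0.66 [702.2 256.4] 0.01
scene medium_mid 0.61 [710.  101.9] 0.04
scene slim_mid 0.82 [465.2  -5.3] 0.037
scene slim_mid 0.66 [ 499.2 -136.3] 0.559
scene eyepiece_0_mid 0.8 [667.4 -23.3] 0.046
scene eyepiece_0_mid 0.6 [547.2 -31. ] 0.819
scene oil_mid 0.51 [436.4 358. ] 0.029
scene oil_mid 0.34 [462.3 -90.8] 0.152
top wide_mid 0.76 [467.4 -88.2] 0.011
top medium_mid 0.72 [706.  108.2] 0.015
top medium_mid 0.69 [637.3  96.7] 0.012
top medium_mid 0.68 [568.6 200.4] 0.013
top medium_mid 0.56 [468.5  82.4] 0.012
top medium_mid 0.51 [696.1 263.9] 0.014
top slim_mid 0.66 [469.7  -3.8] 0.064
top eyepiece_0_mid 0.48 [671.3 -21.4] 0.025
top oil_mid 0.47 [440.7 359.2] 0.061
```

View pics/scene_end.png

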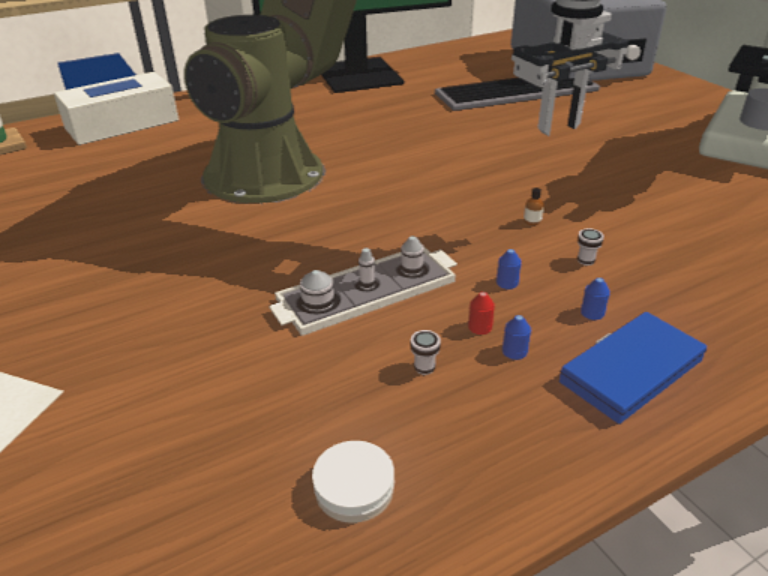

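View pics/top_end.png

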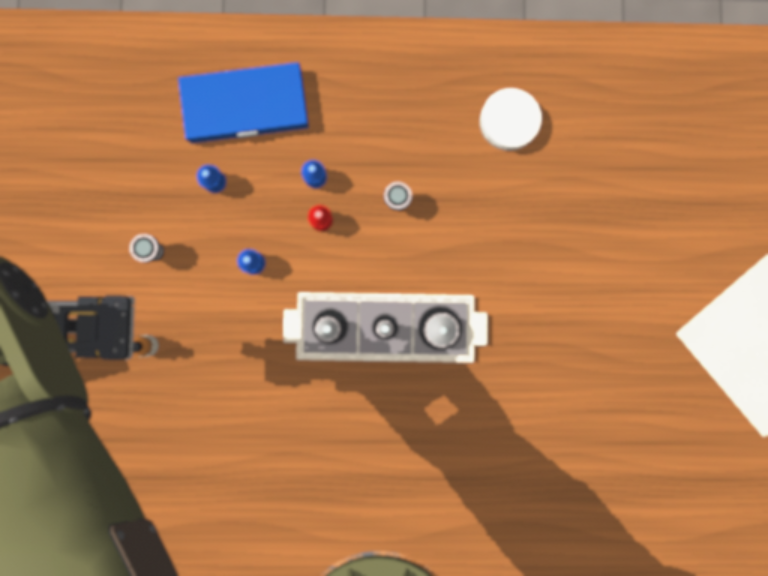

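All three lenses stand seated in their recesses. In the top view they are at (327,327), (384,327) and (442,329). Nothing else has moved, and the arm is well clear above the bottle.

```bash
python3 -c "
from cell import manip
print(manip.sign_off())"
```

```text
the job is handed in; nothing more can be done
None
```

All three objective lenses are in the tray, each upright, nose up and in the recess for its width. I lowered each one until the wrist force showed contact (about 14–25 N) and only then released it. The job was handed in at about 20 s of the 80 s allowed.

- **Placement:** in the last pictures each lens sits well inside its recess. The fitted lens positions came out within about 4 mm of the measured recess centres.
- **Left alone:** both eyepieces, the oil bottle and the red and blue look-alikes look unmoved in both pictures. The position fits for the one eyepiece the network found and for the bottle agree with the start to within about 2 mm. I checked the second eyepiece by eye only.
- **Disagreement:** the two cameras differ by a steady 4 mm or so in x. I worked from the average of the two, and the clearances (9–10 mm around each lens) covered it.

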